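Slide the thin stone slice off the lapping block and lay it in the tray

TASK

The thin sawn stone slice lies between the guide rails of the steel lapping block, too flat to be picked up there. Press on it only lightly, for it is brittle, and slide it out of the block's open end until it overhangs enough to be taken by its two long edges, without letting it tip off; then lift it and lay it down flat inside the wooden tray, and let go. Set it down, do not drop it, and leave the tray and everything else where they stand.

Things in the scene. Friction and masses are not known exactly. Their poses are not given: they have to be found in the camera images.
- slice: thin slice of pale stone, 120 mm long (x) by 48 mm wide (y) by 4 mm thick, 50 to 100 g; origin at the centre of its underside. Starts flat in the block's channel, x along the block's x, its +x end 1 to 12 mm from the back stop. Cracks if pressed on the block with over 15 N: touch down at 4 mm/s or slower. 4 to 9 N on top drags it (friction on the block about 0.35, more under the finger pads)
- slice_lead (a point): middle of the lower edge of the slice's leading (-x) short end, 60 mm from the slice's origin
- lapping_block: heavy dark steel block, fixed, 170 mm (x) by 88 mm (y); origin at the centre of its underside. Flat top 40 mm above the bench; along its sides aluminium rails 15 mm wide and at its +x end a back stop 8 mm thick stand 5 mm proud of the top (1 mm above the slice) and leave a channel 58 mm wide, open at the -x end, which looks roughly to the robot's right (-y)
- open_edge (a point): middle of the block's top edge at its open (-x) end, 85 mm from the block's origin and 40 mm above the bench; axes as the block's. The slice overhangs by as much as slice_lead lies beyond it in -x; it tips off beyond 60 mm
- tray: shallow loose wooden tray on the bench, 135 mm (its x) by 200 mm (its y) by 18 mm high; walls 6 mm (5 mm at the short ends) thick, inner floor 3 mm above its underside, 124 by 190 mm inside; origin at the centre of its underside
- jar_small: clear glass jar with a red cap, 52 mm across and 67 mm high, standing near the middle; leave alone; origin at the centre of its underside
- loupe: black stand loupe, 36 mm across and 27 mm high, near the middle; leave alone; origin at the centre of its underside
- ammonite: small coiled fossil, 40 x 48 x 14 mm; leave alone; origin at the centre of its underside
- vertebra: small drum-shaped fossil bone, 33 mm across and 18 mm high; leave alone; origin at the centre of its underside
- shark_tooth: small triangular fossil tooth, 42 x 36 x 10 mm; leave alone; origin at the centre of its underside
Not all that is in view belongs to the job. What is meant by the slice is not blue or orange, and is the larger of those in its own colour.

How it is judged:
On the way, in this order (a step that is already met when the one before it is completed fails the run):
1. the slice lies flat on the block and overhangs its open end by at least 22 mm (x of slice_lead in the frame of open_edge below -0.022 m and angle between the z axis of slice and the z axis of lapping_block, either way round below 0.06 rad and contact force between slice and lapping_block above 0.1 N), for 0.2 s.
2. the slice is held in the fingers, clear of the block (contact force between the fingers and slice above 1 N and contact force between slice and lapping_block below 0.01 N and height (world z) of slice above 0.055 m), for 0.2 s.
3. the slice, still in the fingers, is low in the tray (its middle less than 25 mm above the tray's underside) (contact force between the fingers and slice above 1 N and z of slice in the frame of tray below 0.025 m and horizontal distance between slice and tray below 0.06 m), for 0.05 s.
At the end, for the whole second after the job is handed in: The slice lies at rest flat on the tray's floor (within 0.05 rad, its underside less than 9 mm above the tray's underside), its centre within 50 mm of the tray's centre along each of the tray's axes, wholly inside the walls, the tray flat on the bench (x of slice in the frame of tray between -0.05 and 0.05 m and y of slice in the frame of tray between -0.05 and 0.05 m and z of slice in the frame of tray below 0.009 m and angle between the z axis of slice and the z axis of tray, either way round below 0.05 rad and linear speed of slice below 0.02 m/s and angle between tray's own z axis and vertical below 0.05 rad); the robot touches nothing.
It fails at once if the slice is pressed against the block with more than 15 N (contact force between slice and lapping_block above 15 N).
It fails at once if the slice tips by more than 0.5 rad (angle between slice's own z axis and vertical above 0.5 rad).
It fails at once if the slice falls on the bench (height (world z) of slice below 0.02 m and horizontal distance between slice and tray above 0.12 m).
It fails at once if the tray is shoved by more than 40 mm (distance of tray from where it was at the start of the episode above 0.04 m).
It fails at once if a bystander is moved by more than 30 mm (distance of any of jar_small, loupe, ammonite, vertebra, shark_tooth from where it was at the start of the episode above 0.03 m).
It also fails if it takes over 64 s, if anything falls off the work surface, if the arm or the gripper's body presses on something with over 40 N, if the wrist force passes 120 N, or if a joint passes its speed limit or range.

ROBOT

A 6-joint arm with a two-finger parallel gripper is mounted at the origin on the work surface; the furniture and walls round the work are solid. World frame = base frame: x ahead of the robot, y to its left, z up, the work surface at z = 0. Lengths are in m, angles in rad, forces in N, time in s.
With the tool pointing down it reaches from about 0.425 to 0.95 m from the base axis. Payload 3.5 kg.
Tool frame: the origin (TCP) lies on the centre line of the jaws, within the pads' length; the fingertips stand 8 mm ahead of it and the grasp point (between the pads) lies 11 mm behind it; z points along the fingers, y is the line along which they close (so a half turn about z gives the same grasp; the last joint's range is limited). The gripper opens to 85 mm and grips with 20 to 120 N. Pads are 22 mm wide; open, the fingers measure 114 mm over their backs; the gripper's body (76 mm by 85 mm) begins 54 mm behind the grasp point. The pads swing forward as they close: fully open they stand 13 mm farther back than shut.
Start: joints at [-1.351, 0.286, 1.577, -0, 1.279, -0.15], TCP at [0.244, -0.629, 0.239] pointing down, gripper open.
Joint ranges: [-2.77, 2.77], [-0.9, 2.22], [0.21, 2.48], [-1.53, 4.67], [0.24, 2.81], [-2.84, 2.84]. Speed limits (rad/s): [2.79, 2.79, 3.14, 3.14, 3.14, 3.14].

INTERFACE

Orientations are given as a unit quaternion [x, y, z, w].
In Python, from plant import ctrl gives the robot as it stands. The module is installed in compiled form; this text tells all that it offers.
- The arm moves only by the tool send_rows, never from a script. Its argument "steps" is a list of rows, each a list of 5 numbers: the shift along the tool's x, y, z in m, then the turn about the tool's z in degrees, then the opening, from -1 (shut) to 1 (fully open). A call has 1 to 12 rows; each row is the pose to reach, as a shift and turn from the pose commanded when the call began, along the tool's axes at that moment; what a row does not reach only later rows make up. A row lasts 1/10 s, in which the tool goes at most 50 mm and 8.59 degrees, less where a joint would pass 70% of its speed; a pose out of reach is approached as far as the arm can. A call with a gripper value outside its range is refused whole. The fingers move at their own pace and stop on an object; "squeeze" is the grip in N (left out, the last holds). Time passes only in rows, so rows that repeat a pose let the fingers close. It gives the time, the measured TCP pose, the force, the opening and the grip force at its end, in the units of the state.
- ctrl.get_state(): the state, without advancing time (a new reading comes with each control period).
- ctrl.read_camera(name): name is "side" or "top" or "wrist"; returns the picture (420x560x3 uint8, red, green, blue); there is no depth.
- ctrl.calibration(name): a dict with "intrinsics" (3x3 intrinsics, pixels), "extrinsics" (4x4, takes a point from world to camera coordinates); the wrist camera has in their place "tool_from_camera" (4x4, takes a point from camera to tool coordinates, whose origin is the TCP and whose axes are the flange's). Camera axes: x right, y up, looking along -z (the intrinsics and any distortion apply to the point x, -y, -z); pixel columns grow to the right and rows downward; lengths in m; the calibration is good to about 2 mm. A picture is of the moment at which its call begins: read the wrist's pose just before it. calibration takes no time and is no camera call.
- ctrl.sign_off(): hands the job in; it is judged then, once.
The state is a dict: "time": time; "qpos": joint angles; "dq": joint speeds; "joint_efforts": joint torques, N m; "eef_pos": TCP position; "tcp_rot": TCP orientation; "contact_force": force on the tool from outside, world axes, zero at the start; "wrist_torque": the same for the moment, N m; "opening": opening from 0.0 (shut) to 1.0 (fully open); "finger_force": force on a finger pad.
Only numpy, scipy, OpenCV 4.12 (cv2) and the standard library are available. Lean on these libraries where they do the work, as an engineer would, in place of code of your own. Each camera call takes 0.05 s, during which the arm holds its last target. There are 200 camera calls.

## Working session

There is one attempt and no reset: what is moved stays moved. The work goes in short steps, Python scripts to look and compute and a tool call to move; the robot and the scene stay as the last step left them, time stands still between calls to the robot, and variables do not carry over. Pictures are saved under pics/ and viewed, at most 10 in all, crops included, and the job is handed in when it is done.

Besides the shell and the picture viewer there is one more tool, called after "Emit:" as a command line: name --pt "numbers of a row" for each row, then --argument value for the rest. send_rows: Moves the arm, as the interface text tells. Its arguments: {"type":"object","properties":{"steps":{"type":"array","items":{"type":"array","items":{"type":"number"}}},"squeeze":{"type":"number"}},"required":["steps"]}

```bash
mkdir -p pics; cat > h.py <<'E'
import numpy as np, cv2
from plant import ctrl
from scipy.spatial.transform import Rotation as R
def cam(name):
    s=ctrl.get_state(); im=ctrl.read_camera(name)
    c=ctrl.calibration(name); K=np.array(c['intrinsics'])
    if name=='wrist':
        T=np.eye(4);T[:3,:3]=R.from_quat(s['tcp_rot']).as_matrix();T[:3,3]=s['eef_pos']
        E=np.linalg.inv(T@np.array(c['tool_from_camera']))
    else: E=np.array(c['extrinsics'])
    return im,K,E,c
def ray(K,E,uv,z):
    uv=np.atleast_2d(np.asarray(uv,float)); d=np.c_[uv,np.ones(len(uv))]@np.linalg.inv(K).T
    d=d*[1,-1,-1]; Rm=E[:3,:3]; o=-Rm.T@E[:3,3]; d=d@Rm
    return o+d*((z-o[2])/d[:,2])[:,None]
def proj(K,E,p):
    p=np.atleast_2d(p)@E[:3,:3].T+E[:3,3]; q=(p*[1,-1,-1])@K.T; return q[:,:2]/q[:,2:]
def save(n,im): cv2.imwrite('pics/'+n+'.png',cv2.cvtColor(im,cv2.COLOR_RGB2BGR))
E
python3 - <<'E'
from h import *
s=ctrl.get_state();print(s)
for n in ['top','wrist']:
    im,K,E,c=cam(n); save(n+'0',im); np.savez(n+'0.npz',im=im,K=K,E=E); print(n,c)
E
```

```text
{'time': 0.0, 'qpos': array([-1.35100632e+00,  2.87194006e-01,  1.57818198e+00,  3.46769044e-05,
        1.27859362e+00, -1.50011413e-01]), 'dq': array([-1.34254599e-03,  6.65391284e-04, -6.08491077e-04, -2.73498925e-04,
        1.42148530e-03, -6.29933832e-05]), 'joint_efforts': array([ 1.02659858e-03, -4.05977511e+01, -2.92628235e+01, -5.55326051e-05,
        5.79300613e-03,  3.50890602e-06]), 'eef_pos': array([ 0.24385277, -0.62872907,  0.23792556]), 'tcp_rot': array([ 9.82954737e-01,  1.83843878e-01, -2.48692730e-05, -1.18833310e-03]), 'contact_force': array([-0.0167054 ,  0.8448581 ,  0.88679485]), 'wrist_torque': array([-0.02902147,  0.0239162 ,  0.03712113]), 'finger_force': 0.0, 'opening': 0.9986778810698121}
top {'intrinsics': array([[447.87223626,   0.        , 282.43134869],
       [  0.        , 447.87223626, 215.8770248 ],
       [  0.        ,   0.        ,   1.        ]]), 'extrinsics': array([[-0.00632916, -0.9999683 , -0.00483091, -0.02299858],
       [ 0.99370248, -0.00682982,  0.11184249, -0.36072094],
       [-0.11187194, -0.00409262,  0.9937142 , -1.25346368],
       [ 0.        ,  0.        ,  0.        ,  1.        ]])}
wrist {'intrinsics': array([[338.59209488,   0.        , 274.17634113],
       [  0.        , 338.59209488, 211.09607153],
       [  0.        ,   0.        ,   1.        ]]), 'tool_from_camera': array([[ 9.21640097e-04,  9.59064360e-01,  2.83186696e-01,
         7.21635877e-02],
       [ 9.99999513e-01, -7.83732719e-04, -6.00273712e-04,
         2.34226143e-04],
       [-3.53758444e-04,  2.83187111e-01, -9.59064615e-01,
        -1.35191137e-01],
       [ 0.00000000e+00,  0.00000000e+00,  0.00000000e+00,
         1.00000000e+00]])}
```

View pics/top0.png

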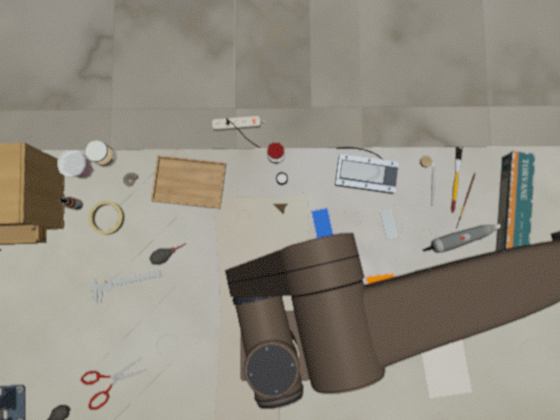

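View pics/wrist0.png

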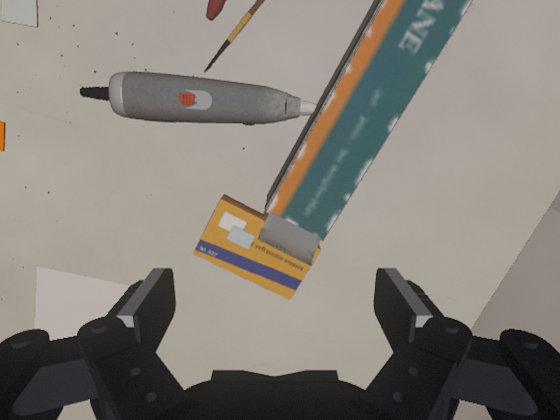

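The top view shows the lapping block at about (367,173), with a pale slab in its channel at about (362,171). The wooden tray is at (189,182), the red-capped jar at (276,151) and the loupe at (281,178). The other flat slabs are a blue one at (322,222), a pale-bluish one at (389,222) and an orange one at (380,279). The in-channel slab fits the description, so I'll confirm it with an enlarged crop. The wrist view shows only the rotary tool and a book.

```bash
python3 - <<'E'
from h import *
d=np.load('top0.npz');im,K,E=d['im'],d['K'],d['E']
c=im[135:250,300:460]; save('crop1',cv2.resize(c,None,fx=5,fy=5,interpolation=cv2.INTER_CUBIC))
print(im[170,325:410].tolist()[::3])
# block outline / tray
hsv=cv2.cvtColor(im,cv2.COLOR_RGB2HSV)
m=cv2.inRange(hsv,(5,90,60),(20,255,220)); m[:, :140]=0; m[:,240:]=0; m[220:]=0; m[:140]=0
m=cv2.morphologyEx(m,cv2.MORPH_CLOSE,np.ones((5,5)))
ct=max(cv2.findContours(m,0,1)[0],key=cv2.contourArea); b=cv2.boxPoints(cv2.minAreaRect(ct)); p=ray(K,E,b,0.018)
print(b,p,p.mean(0)); print([np.linalg.norm(p[i]-p[i-1]) for i in range(4)])
E
```

```text
[[182, 180, 176], [182, 180, 176], [181, 181, 175], [182, 180, 175], [145, 151, 155], [156, 163, 168], [181, 186, 186], [179, 184, 185], [179, 184, 185], [180, 187, 187], [176, 183, 184], [179, 185, 186], [182, 186, 188], [180, 186, 187], [179, 186, 187], [181, 186, 189], [180, 185, 186], [175, 181, 183], [165, 172, 173], [182, 186, 188], [91, 101, 102], [86, 94, 101], [86, 92, 98], [81, 91, 94], [130, 133, 131], [184, 182, 176], [185, 183, 180], [182, 181, 177], [181, 181, 177]]
[[151.68292 199.85364]
 [156.58536 155.73169]
 [224.85364 163.31705]
 [219.9512  207.439  ]] [[0.40956464 0.34883102 0.018     ]
 [0.53861307 0.33801619 0.018     ]
 [0.51473128 0.13998135 0.018     ]
 [0.38628969 0.15295884 0.018     ]] [0.46229967 0.24494685 0.018     ]
[np.float64(0.19725018776978603), np.float64(0.12950080268033917), np.float64(0.19946964596579306), np.float64(0.12909553180379243)]
```

View pics/crop1.png

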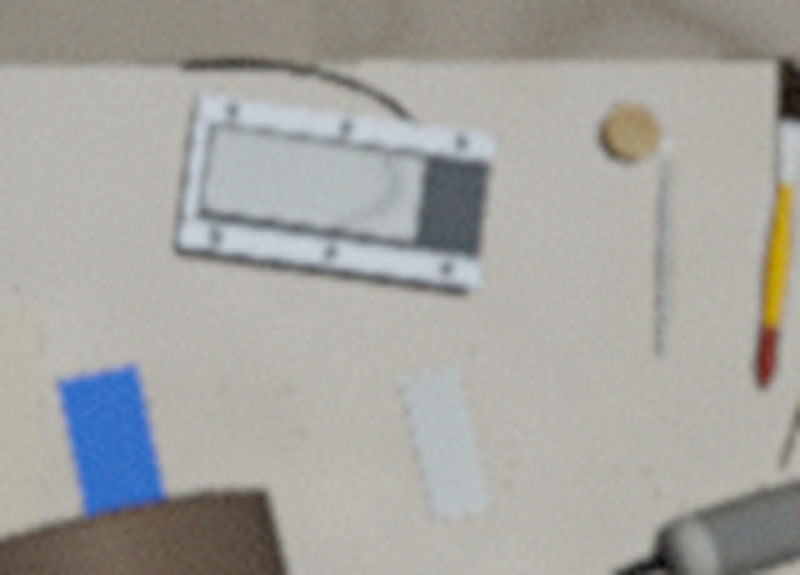

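The crop confirms it. The pale stone slab in the channel (crop corners about (208,125) and (418,242)) is the larger of the two pale slabs. The smaller pale piece at crop (445,445) is the decoy. The open end with the dark top faces right, at crop x≈485.

```bash
python3 - <<'E'
from h import *
d=np.load('top0.npz');im,K,E=d['im'],d['K'],d['E']
f=lambda a:np.array(a)/5+[300,135]
B=ray(K,E,f([[199,95],[495,131],[479,292],[178,251]]),.045); S=ray(K,E,f([[208,124],[425,155],[418,242],[203,213]]),.044)
for P in(B,S):
    u=P[0]+P[3]-P[1]-P[2]; print(P[:,:2].round(4).tolist(),'c',P.mean(0).round(4),'yaw',np.degrees(np.arctan2(u[1],u[0])),[np.linalg.norm(P[i]-P[i-1]).round(4) for i in range(4)])
t=np.degrees(np.arctan2(.196+.198,.0233+.0239));print('tray yaw long',t)
s=ctrl.get_state();print(R.from_quat(s['tcp_rot']).as_matrix().round(3))
u=B[0]+B[3]-B[1]-B[2];u=u/np.linalg.norm(u);bc=B.mean(0)
tx=bc+u*0.045; print('press pt',tx,'open edge',bc-u*.085)
M=R.from_quat(s['tcp_rot']).as_matrix(); print('shift tool',M.T@(np.r_[tx[:2],.062]-s['eef_pos']))
print('slice in block x', [(p-bc)@u for p in S])
E
```

```text
[[0.5329, -0.189], [0.5108, -0.3556], [0.4189, -0.3434], [0.4434, -0.1753]] c [ 0.4765 -0.2658  0.045 ] yaw 82.08225766939019 [np.float64(0.0905), np.float64(0.168), np.float64(0.0927), np.float64(0.1698)]
[[0.5163, -0.1938], [0.4976, -0.3159], [0.4478, -0.3103], [0.4652, -0.1899]] c [ 0.4817 -0.2525  0.044 ] yaw 81.50409605773112 [np.float64(0.0513), np.float64(0.1235), np.float64(0.0501), np.float64(0.1217)]
tray yaw long 83.16869537690184
[[ 0.932  0.361 -0.   ]
 [ 0.361 -0.932  0.002]
 [ 0.    -0.002 -1.   ]]
press pt [ 0.48271683 -0.22122899  0.045     ] open edge [ 0.46480916 -0.34998969  0.045     ]
shift tool [ 0.36995395 -0.29329309  0.17679636]
slice in block x [np.float64(0.07676703291237895), np.float64(-0.04669317582073808), np.float64(-0.048084465872772715), np.float64(0.07357998429576122)]
```

Emit:
send_rows --pt "0.04 -0.03 0 -8 -1" --pt "0.08 -0.06 0 -16 -1" --pt "0.12 -0.09 0 -24 -1" --pt "0.15 -0.12 0 -32 -1" --pt "0.19 -0.15 0.01 -40 -1" --pt "0.23 -0.18 0.03 -48 -1" --pt "0.27 -0.21 0.05 -56 -1" --pt "0.3 -0.24 0.07 -61 -1" --pt "0.34 -0.27 0.09 -61 -1" --pt "0.37 -0.293 0.11 -61 -1" --pt "0.37 -0.293 0.128 -61 -1" --pt "0.37 -0.293 0.128 -61 -1" --squeeze 40

```text
time: 1.3
eef_pos: [0.4814, -0.2195, 0.1078]
tcp_rot: [0.753, 0.658, -0.001, -0.004]
contact_force: [-0.7, 0.2, -1.3]
opening: -0.0
finger_force: 0.0
```

```bash
python3 - <<'E'
from h import *
im,K,E,c=cam('wrist'); save('w1',im); np.savez('w1.npz',im=im,K=K,E=E)
s=ctrl.get_state();print(s)
E
```

```text
{'time': 1.35, 'qpos': array([-6.21374343e-01,  1.19636967e-01,  2.02725594e+00, -2.37315682e-04,
        9.98758288e-01, -4.86239689e-01]), 'dq': array([-0.03095442, -0.02861994, -0.04190582, -0.00130304, -0.00054176,
       -0.00017078]), 'joint_efforts': array([ 7.18861576e-01, -2.93033767e+01, -2.45025587e+01,  2.60383543e-02,
        5.98046870e-03,  5.62884525e-03]), 'eef_pos': array([ 0.48213638, -0.22116588,  0.10968831]), 'tcp_rot': array([ 7.53190333e-01,  6.57799510e-01, -5.62748128e-04, -1.95222452e-03]), 'contact_force': array([ 0.17084969, -0.58276254,  1.09207926]), 'wrist_torque': array([0.04039143, 0.02203561, 0.03983338]), 'finger_force': 0.0, 'opening': -0.0015210223278897934}
```

View pics/w1.png

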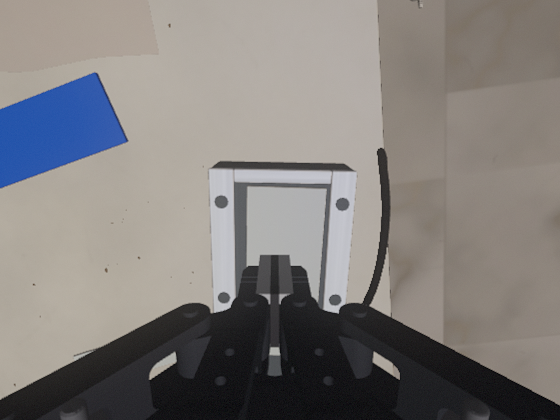

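The wrist view shows the back stop at rows 170–183, the end of the slice at row 185 (columns 248–327) and the rail inner edges at columns 234 and 331. The fingers are over the slice at about column 275.

```bash
python3 - <<'E'
from h import *
d=np.load('w1.npz');im,K,E=d['im'],d['K'],d['E']
s=ctrl.get_state();M=R.from_quat(s['tcp_rot']).as_matrix()
def t(uv,z): return ((ray(K,E,uv,z)-s['eef_pos'])@M).round(4)[:,:2].tolist()
print('slice end',t([[248,186],[327,188],[246,250],[324,250]],.044))
print('rails in',t([[234,182],[331,184],[233,290],[329,290]],.045)); print('outer',t([[209,170],[355,171],[211,300],[350,300]],.045))
for r in (215,240):print(im[r,225:345:3].mean(1).astype(int).tolist())
E
```

```text
slice end [[0.0304, -0.0166], [0.0293, 0.0308], [-0.0111, -0.0187], [-0.0108, 0.0308]]
rails in [[0.033, -0.0248], [0.032, 0.0329], [-0.0389, -0.0277], [-0.0385, 0.0351]]
outer [[0.0401, -0.0393], [0.0398, 0.0467], [-0.0464, -0.0425], [-0.0458, 0.0493]]
[198, 193, 197, 120, 97, 97, 95, 124, 177, 177, 176, 176, 177, 177, 177, 176, 175, 176, 176, 176, 176, 176, 175, 176, 176, 176, 176, 177, 176, 176, 176, 175, 175, 168, 94, 185, 195, 194, 197, 197]
[197, 195, 196, 167, 99, 96, 96, 116, 177, 176, 176, 176, 176, 176, 176, 177, 176, 176, 176, 177, 176, 176, 176, 176, 176, 176, 176, 176, 175, 175, 174, 174, 176, 96, 118, 195, 195, 196, 196, 198]
```

Emit:
send_rows --pt "0 0.006 0.02 0 -1" --pt "0 0.006 0.035 0 -1" --pt "0 0.006 0.045 0 -1" --pt "0 0.006 0.05 0 -1" --pt "0 0.006 0.05 0 -1" --pt "0 0.006 0.05 0 -1"

```text
time: 1.95
eef_pos: [0.4892, -0.2236, 0.0618]
tcp_rot: [0.754, 0.657, 0.0, 0.0]
contact_force: [-0.4, -0.6, 0.5]
opening: -0.004
finger_force: 0.0
```

Emit:
send_rows --pt "0 0 0.0004 0 -1" --pt "0 0 0.0008 0 -1" --pt "0 0 0.0012 0 -1" --pt "0 0 0.0016 0 -1" --pt "0 0 0.002 0 -1" --pt "0 0 0.0024 0 -1" --pt "0 0 0.0028 0 -1" --pt "0 0 0.0032 0 -1" --pt "0 0 0.0036 0 -1"

```text
time: 2.85
eef_pos: [0.489, -0.2232, 0.0577]
tcp_rot: [0.754, 0.657, -0.0, -0.0]
contact_force: [0.6, 0.1, -0.1]
opening: 0.001
finger_force: 0.0
```

Emit:
send_rows --pt "0 0 0.0004 0 -1" --pt "0 0 0.0008 0 -1" --pt "0 0 0.0012 0 -1" --pt "0 0 0.0016 0 -1" --pt "0 0 0.002 0 -1" --pt "0 0 0.0024 0 -1" --pt "0 0 0.0028 0 -1" --pt "0 0 0.0032 0 -1"

```text
time: 3.65
eef_pos: [0.489, -0.2233, 0.0545]
tcp_rot: [0.754, 0.657, 0.0, -0.0]
contact_force: [0.4, -0.3, -0.0]
opening: 0.003
finger_force: 0.0
```

Emit:
send_rows --pt "0 0 0.0004 0 -1" --pt "0 0 0.0008 0 -1" --pt "0 0 0.0012 0 -1"

```text
time: 3.95
eef_pos: [0.489, -0.2232, 0.0533]
tcp_rot: [0.754, 0.657, 0.0, -0.0]
contact_force: [-0.2, -0.1, 0.2]
opening: 0.006
finger_force: 0.0
```

Near contact; shorter calls now.

Emit:
send_rows --pt "0 0 0.0003 0 -1" --pt "0 0 0.0006 0 -1" --pt "0 0 0.0009 0 -1"

```text
time: 4.25
eef_pos: [0.489, -0.2233, 0.0524]
tcp_rot: [0.754, 0.657, 0.0, 0.0]
contact_force: [-0.1, 0.8, -0.2]
opening: -0.006
finger_force: 0.0
```

Emit:
send_rows --pt "0 0 0.0003 0 -1"

```text
time: 4.35
eef_pos: [0.489, -0.2233, 0.0521]
tcp_rot: [0.754, 0.657, 0.0, 0.0]
contact_force: [0.2, -0.3, -0.3]
opening: 0.001
finger_force: 0.0
```

Emit:
send_rows --pt "0 0 0.0003 0 -1"

```text
time: 4.45
eef_pos: [0.4891, -0.2233, 0.0521]
tcp_rot: [0.754, 0.657, -0.0, -0.0]
contact_force: [-0.7, 0.3, 3.4]
opening: -0.003
finger_force: 1.6
```

Emit:
send_rows --pt "0 0 0.0003 0 -1"

```text
time: 4.55
eef_pos: [0.4891, -0.2233, 0.0521]
tcp_rot: [0.754, 0.657, -0.0, -0.0]
contact_force: [-2.0, 1.1, 5.7]
opening: -0.002
finger_force: 2.8
```

Emit:
send_rows --pt "-0.002 0 0 0 -1" --pt "-0.005 0 0 0 -1" --pt "-0.008 0 0 0 -1" --pt "-0.012 0 0 0 -1" --pt "-0.015 0 0 0 -1"

```text
time: 5.05
eef_pos: [0.4875, -0.2386, 0.0521]
tcp_rot: [0.754, 0.657, 0.0, 0.0]
contact_force: [-0.0, 2.6, 5.7]
opening: -0.005
finger_force: 2.7
```

Emit:
send_rows --pt "-0.004 0 0 0 -1" --pt "-0.008 0 0 0 -1" --pt "-0.012 0 0 0 -1" --pt "-0.016 0 0 0 -1" --pt "-0.02 0 0 0 -1" --pt "-0.024 0 0 0 -1" --pt "-0.028 0 0 0 -1" --pt "-0.03 0 0 0 -1"

```text
time: 5.85
eef_pos: [0.4833, -0.2684, 0.0521]
tcp_rot: [0.754, 0.657, 0.0, 0.0]
contact_force: [0.4, 2.5, 5.2]
opening: -0.002
finger_force: 2.8
```

```bash
python3 - <<'E'
from h import *
im,K,E,c=cam('wrist'); save('w2',im); np.savez('w2.npz',im=im,K=K,E=E)
im,K,E,c=cam('top'); np.savez('t2.npz',im=im,K=K,E=E)
a=cv2.resize(im[130:220,320:440],None,fx=4,fy=4); w=cv2.imread('pics/w2.png')[:,:,::-1]
o=np.zeros((420,800,3),np.uint8); o[:360,:480]=a; o[:,480:]=w[:,120:440]; save('m2',o)
E
```

```text
(no output)
```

View pics/m2.png

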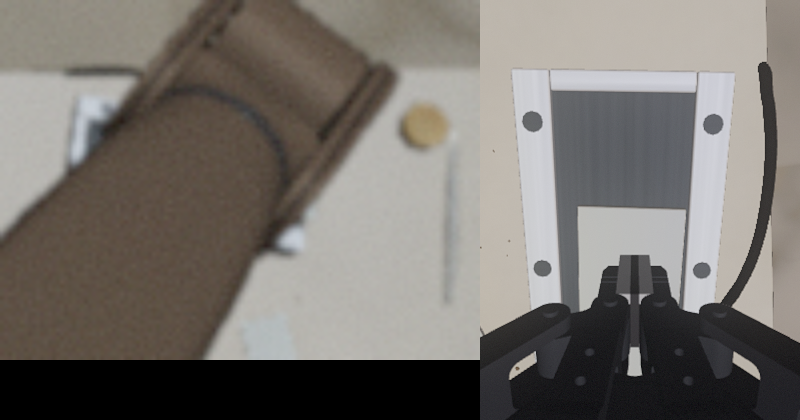

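The slice slides with the fingers. In the wrist view its +x end is at row 207 (columns ~218–326) and the back stop's inner edge is at row 91. The arm hides the block from the top camera.

```bash
python3 - <<'E'
from h import *
d=np.load('w2.npz');im,K,E=d['im'],d['K'],d['E']
s=ctrl.get_state();M=R.from_quat(s['tcp_rot']).as_matrix()
def t(uv,z): return ((ray(K,E,uv,z)-s['eef_pos'])@M).round(4)[:,:2].tolist()
print('slice end',t([[218,207],[326,208],[217,250],[325,250]],.044))
print('stop outer',t([[190,70],[336,72]],.045),'rails in',t([[192,92],[334,92],[198,200],[326,200]],.045),'stopin bottom',t([[250,92]],.042))
E
```

```text
slice end [[0.0316, -0.0244], [0.0312, 0.0231], [0.0112, -0.0258], [0.0113, 0.0235]]
stop outer [[0.0874, -0.0326], [0.0868, 0.0244]] rails in [[0.0793, -0.0324], [0.0794, 0.024], [0.0351, -0.0328], [0.0351, 0.0228]] stopin bottom [[0.0795, -0.0096]]
```

Emit:
send_rows --pt "-0.004 0 0 0 -1" --pt "-0.008 0 0 0 -1" --pt "-0.012 0 0 0 -1" --pt "-0.016 0 0 0 -1" --pt "-0.02 -0.001 0 0 -1" --pt "-0.023 -0.001 0 0 -1"

```text
time: 6.55
eef_pos: [0.4792, -0.291, 0.0521]
tcp_rot: [0.754, 0.657, 0.0, 0.0]
contact_force: [1.1, 1.9, 5.5]
opening: -0.001
finger_force: 2.8
```

Emit:
send_rows --pt "-0.004 0 0 0 -1" --pt "-0.008 0 0 0 -1" --pt "-0.012 0 0 0 -1" --pt "-0.016 0 0 0 -1" --pt "-0.02 0 0 0 -1" --pt "-0.02 0 0 0 -1" --pt "-0.02 0 0 0 -1" --pt "-0.02 0 0 0 -1"

```text
time: 7.35
eef_pos: [0.4764, -0.3113, 0.0521]
tcp_rot: [0.754, 0.657, -0.0, 0.001]
contact_force: [-1.0, -1.5, 4.5]
opening: -0.001
finger_force: 2.5
```

Emit:
send_rows --pt "0 0 -0.001 0 -1" --pt "0 0 -0.003 0 -1" --pt "0 0 -0.015 0 -1" --pt "-0.02 0 -0.045 0 -1" --pt "-0.054 0.0 -0.06 0 1" --pt "-0.054 0.0 -0.06 0 1" --pt "-0.054 0.0 -0.06 0 1" --pt "-0.054 0.0 -0.06 0 1" --pt "-0.054 0.0 -0.06 0 1"

```text
time: 8.25
eef_pos: [0.4682, -0.3623, 0.1103]
tcp_rot: [0.753, 0.658, 0.0, -0.001]
contact_force: [0.1, -0.6, 0.1]
opening: 0.85
finger_force: 0.0
```

```bash
python3 - <<'E'
from h import *
s=ctrl.get_state();im,K,E,c=cam('wrist'); save('w3',im); np.savez('w3.npz',im=im,K=K,E=E,p=s['eef_pos'],q=s['tcp_rot']);print(s['eef_pos'],s['contact_force'],s['opening'])
E
```

```text
[ 0.46824364 -0.36227264  0.110289  ] [ 0.05931548 -0.63497275  0.10447874] 0.8498494845610799
```

View pics/w3.png

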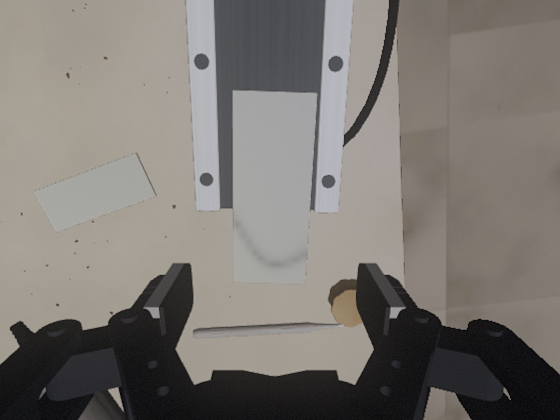

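The slice overhangs cleanly. Its lead end is at row 283 (columns 234–306), the block's open edge is at row 210, and the slice's rear end is at row 91. A cork at (347,305) and a needle at (265,330) lie on the bench below.

```bash
python3 - <<'E'
from h import *
d=np.load('w3.npz');im,K,E=d['im'],d['K'],d['E'];M=R.from_quat(d['q']).as_matrix()
def t(uv,z): return ((ray(K,E,uv,z)-d['p'])@M).round(4)[:,:2].tolist()
print('slice rear/edge/lead',t([[233,91],[316,93],[233,200],[310,200],[233,282],[306,283]],.044))
print('block edge',t([[196,211],[338,213]],.045))
print('cork',t([[347,305]],.015),'needle',t([[195,333],[337,324]],.005))
c=ray(K,E,[[347,305]],.015);print(c)
E
```

```text
slice rear/edge/lead [[0.0826, -0.0229], [0.0816, 0.0238], [0.0194, -0.025], [0.0195, 0.0223], [-0.0366, -0.0269], [-0.0372, 0.0214]]
block edge [[0.0126, -0.048], [0.0114, 0.0398]]
cork [[-0.0718, 0.0567]] needle [[-0.1046, -0.0652], [-0.0957, 0.052]]
[[ 0.5145258  -0.44082494  0.015     ]]
```

Emit:
send_rows --pt "-0.003 -0.002 0 1.5 1" --pt "-0.003 -0.002 0.02 1.5 1" --pt "-0.003 -0.002 0.04 1.5 1" --pt "-0.003 -0.002 0.055 1.5 1" --pt "-0.003 -0.002 0.065 1.5 1" --pt "-0.003 -0.002 0.068 1.5 1" --pt "-0.003 -0.002 0.068 1.5 1" --pt "-0.003 -0.002 0.068 1.5 1"

```text
time: 9.1
eef_pos: [0.4668, -0.367, 0.0444]
tcp_rot: [0.762, 0.647, 0.0, 0.001]
contact_force: [0.3, 0.3, -0.1]
opening: 1.001
finger_force: 0.0
```

Emit:
send_rows --pt "0 0 0.003 0 1" --pt "0 0 0.0055 0 1" --pt "0 0 0.0055 0 0.4" --pt "0 0 0.0055 0 0.3" --pt "0 0 0.0055 0 0.2" --pt "0 0 0.0055 0 0.1" --pt "0 0 0.0055 0 0" --pt "0 0 0.0055 0 -0.2" --pt "0 0 0.0055 0 -0.4" --pt "0 0 0.0055 0 -1" --pt "0 0 0.0055 0 -1" --pt "0 0 0.0055 0 -1" --squeeze 40

```text
time: 10.3
eef_pos: [0.4664, -0.3666, 0.0383]
tcp_rot: [0.762, 0.647, -0.0, 0.0]
contact_force: [-0.9, 1.1, 4.6]
opening: 0.543
finger_force: 40.7
```

Emit:
send_rows --pt "0 0 -0.001 0 -1" --pt "0 0 -0.003 0 -1" --pt "0 0 -0.006 0 -1" --pt "0 0 -0.012 0 -1" --pt "0 0 -0.02 0 -1" --pt "0 0 -0.03 0 -1" --pt "0 0 -0.04 0 -1" --pt "0 0 -0.05 0 -1" --pt "0 0 -0.05 0 -1"

```text
time: 11.2
eef_pos: [0.4674, -0.3676, 0.0906]
tcp_rot: [0.762, 0.647, 0.0, 0.002]
contact_force: [0.0, -0.1, -1.0]
opening: 0.543
finger_force: 41.0
```

```bash
python3 - <<'E'
from h import *
s=ctrl.get_state();im,K,E,c=cam('wrist'); save('w4',im); np.savez('w4.npz',im=im,K=K,E=E,p=s['eef_pos'],q=s['tcp_rot']);print(s['eef_pos'],s['contact_force'],s['wrist_torque'],s['finger_force'])
E
```

```text
[ 0.46741563 -0.36760912  0.09062668] [ 0.04663738 -0.05887285 -1.02771395] [-0.00870498 -0.00803447 -0.0482108 ] 41.01022124290466
```

View pics/w4.png

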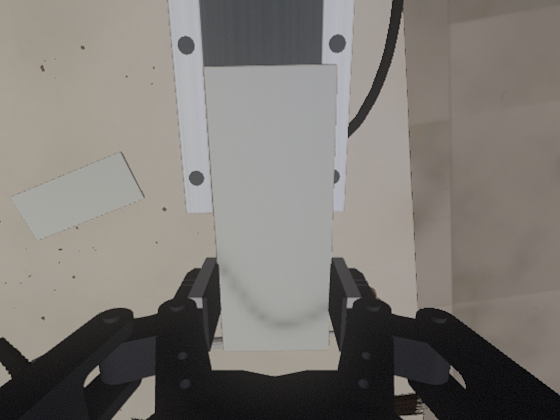

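The slice is held by its long edges. It is level and symmetric between the pads, with its rear end at row 66 (columns 205–336) and lead end at row 350 (columns 222–329).

```bash
python3 - <<'E'
from h import *
d=np.load('w4.npz');im,K,E=d['im'],d['K'],d['E'];M=R.from_quat(d['q']).as_matrix();p=d['p']
P=((ray(K,E,[[205,67],[336,65],[329,350],[222,351]],p[2]+.0057)-p)@M)[:,:2];print(P.round(4),P.mean(0))
c=P.mean(0); u=P[0]+P[1]-P[2]-P[3]; print('slice ang in tool',np.degrees(np.arctan2(u[1],u[0])))
Ms=R.from_euler('z',2.5+0,degrees=True).as_matrix()@M
g=np.array([.4623,.2449,0])-Ms@np.r_[c,0]; print('tcp goal',g, 'shift tool',M.T@(g-p))
print(np.degrees(np.arctan2(M[1,0],M[0,0])))
E
```

```text
[[ 0.0868 -0.0242]
 [ 0.0875  0.0221]
 [-0.0323  0.0253]
 [-0.0327 -0.0233]] [ 2.73290415e-02 -2.78504270e-05]
slice ang in tool -0.9666511802940218
tcp goal [4.59086769e-01 2.17760607e-01 7.60780397e-05] shift tool [ 0.57655994 -0.10323813  0.08858345]
80.68937996040506
```

Emit:
send_rows --pt "0 0 -0.03 0 -1" --pt "0.01 0 -0.06 0 -1" --pt "0.035 -0.005 -0.08 0 -1" --pt "0.07 -0.012 -0.08 0 -1" --pt "0.11 -0.02 -0.08 0 -1" --pt "0.15 -0.028 -0.08 0 -1" --pt "0.19 -0.036 -0.08 -1 -1" --pt "0.23 -0.043 -0.08 -1.5 -1" --pt "0.27 -0.05 -0.08 -1.5 -1" --pt "0.31 -0.058 -0.08 -1.5 -1" --pt "0.34 -0.063 -0.08 -1.5 -1" --pt "0.36 -0.065 -0.08 -1.5 -1"

```text
time: 12.45
eef_pos: [0.4595, 0.0015, 0.1674]
tcp_rot: [0.753, 0.658, -0.0, -0.001]
contact_force: [-0.3, 0.0, 0.7]
opening: 0.544
finger_force: 41.4
```

Emit:
send_rows --pt "0.02 -0.002 0 0 -1" --pt "0.055 -0.01 0 0 -1" --pt "0.095 -0.018 0 0 -1" --pt "0.135 -0.025 0 0 -1" --pt "0.17 -0.03 0 0 -1" --pt "0.2 -0.032 0 0 -1" --pt "0.215 -0.032 0 0 -1" --pt "0.215 -0.032 0 0 -1" --pt "0.215 -0.032 0 0 -1"

```text
time: 13.35
eef_pos: [0.4578, 0.2161, 0.1676]
tcp_rot: [0.754, 0.657, -0.001, 0.0]
contact_force: [0.5, 0.1, -1.5]
opening: 0.541
finger_force: 41.4
```

```bash
python3 - <<'E'
from h import *
s=ctrl.get_state();im,K,E,c=cam('wrist'); save('w5',im); np.savez('w5.npz',im=im,K=K,E=E,p=s['eef_pos'],q=s['tcp_rot']);print(s['eef_pos'],s['tcp_rot'],s['contact_force'],s['finger_force'])
M=R.from_quat(s['tcp_rot']).as_matrix();print(M.T@(np.array([.4591,.2178,0])-s['eef_pos']),np.degrees(np.arctan2(M[1,0],M[0,0])))
E
```

```text
[0.45779148 0.21606965 0.1676185 ] [ 7.53520327e-01  6.57424302e-01 -6.34846945e-04  3.54785662e-05] [ 0.53170245  0.07726169 -1.48535604] 41.35655164718628
[0.00205998 0.00119278 0.16761564] 82.20750271284143
```

View pics/w5.png

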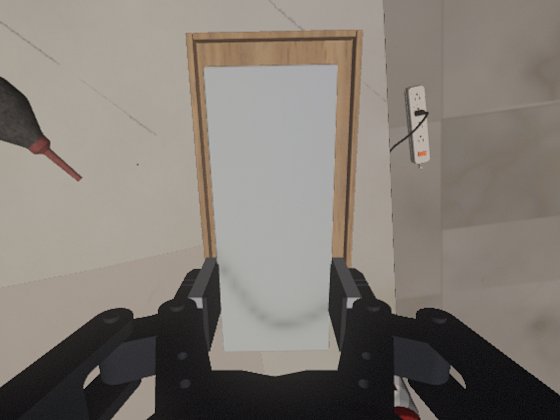

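The slice is over the tray. The tray's far rim runs from (187,34) to (361,31), and its sides reach about (205,260) and (351,260).

```bash
python3 - <<'E'
from h import *
d=np.load('w5.npz');im,K,E=d['im'],d['K'],d['E'];M=R.from_quat(d['q']).as_matrix();p=d['p']
P=((ray(K,E,[[187,34],[361,31],[205,260],[351,260]],.018)-p)@M)[:,:2];print(P.round(4))
E
```

```text
[[ 0.1279 -0.066 ]
 [ 0.1301  0.066 ]
 [-0.0591 -0.063 ]
 [-0.059   0.0708]]
```

Emit:
send_rows --pt "0.002 0.002 0.03 0 -1" --pt "0.002 0.002 0.06 0 -1" --pt "0.002 0.002 0.09 0 -1" --pt "0.002 0.002 0.115 0 -1" --pt "0.002 0.002 0.135 0 -1" --pt "0.002 0.002 0.145 0 -1" --pt "0.002 0.002 0.148 0 -1" --pt "0.002 0.002 0.148 0 -1"

```text
time: 14.2
eef_pos: [0.4607, 0.2179, 0.0203]
tcp_rot: [0.754, 0.657, 0.0, 0.0]
contact_force: [-1.3, 0.6, -0.7]
opening: 0.547
finger_force: 41.3
```

Emit:
send_rows --pt "0 0 0.002 0 -1" --pt "0 0 0.004 0 -1" --pt "0 0 0.006 0 -1" --pt "0 0 0.008 0 -1" --pt "0 0 0.009 0 -1" --pt "0 0 0.01 0 -1"

```text
time: 14.8
eef_pos: [0.4602, 0.2184, 0.0099]
tcp_rot: [0.754, 0.657, -0.0, 0.0]
contact_force: [0.2, 0.5, 0.2]
opening: 0.547
finger_force: 41.4
```

Emit:
send_rows --pt "0 0 0.0005 0 -1" --pt "0 0 0.001 0 -1" --pt "0 0 0.0015 0 -1" --pt "0 0 0.002 0 -1"

```text
time: 15.2
eef_pos: [0.4603, 0.2183, 0.0087]
tcp_rot: [0.754, 0.657, -0.0, -0.0]
contact_force: [-2.9, -0.2, 8.0]
opening: 0.55
finger_force: 45.9
```

Emit:
send_rows --pt "0 0 0.0005 0 -1" --pt "0 0 0.001 0 -1"

```text
time: 15.4
eef_pos: [0.4603, 0.2184, 0.0086]
tcp_rot: [0.754, 0.657, -0.001, -0.0]
contact_force: [-6.7, -1.6, 15.0]
opening: 0.545
finger_force: 49.6
```

Emit:
send_rows --pt "0 0 0.0005 0 -1" --pt "0 0 0.001 0 -1"

```text
time: 15.6
eef_pos: [0.4604, 0.2184, 0.0086]
tcp_rot: [0.753, 0.657, -0.001, -0.0]
contact_force: [-9.2, -3.1, 21.6]
opening: 0.544
finger_force: 53.7
```

Emit:
send_rows --pt "0 0 -0.0015 0 -1" --pt "0 0 -0.0025 0 -1" --pt "0 0 -0.0025 0 0.1" --pt "0 0 -0.0025 0 0.13" --pt "0 0 -0.0025 0 0.16" --pt "0 0 -0.0025 0 0.2" --pt "0 0 -0.0025 0 0.3" --pt "0 0 -0.0025 0 0.45" --pt "0 0 -0.0025 0 0.45" --pt "0 0 -0.0025 0 0.45" --pt "0 0 -0.0025 0 0.45" --squeeze 20

```text
time: 16.7
eef_pos: [0.4602, 0.2184, 0.0085]
tcp_rot: [0.754, 0.657, 0.0, -0.0]
contact_force: [0.3, -1.1, 0.1]
opening: 0.726
finger_force: 0.0
```

Emit:
send_rows --pt "0 0 -0.003 0 0.45" --pt "0 0 -0.01 0 0.45" --pt "0 0 -0.03 0 0.45" --pt "0 0 -0.07 0 0.45" --pt "0 0 -0.11 0 0.45" --pt "0 0 -0.14 0 0.45" --pt "0 0 -0.15 0 0.45" --pt "0 0 -0.15 0 0.45"

```text
time: 17.5
eef_pos: [0.4613, 0.2187, 0.1605]
tcp_rot: [0.754, 0.657, 0.002, 0.001]
contact_force: [-0.5, -0.5, -0.1]
opening: 0.726
finger_force: 0.0
```

```bash
python3 - <<'E'
from h import *
s=ctrl.get_state();im,K,E,c=cam('wrist'); save('w6',im); np.savez('w6.npz',im=im,K=K,E=E,p=s['eef_pos'],q=s['tcp_rot']);print(s['eef_pos'],s['contact_force'],s['opening'])
E
```

```text
[0.46126585 0.21865792 0.16048469] [-0.48799665 -0.48492273 -0.07396514] 0.7255841737682049
```

View pics/w6.png

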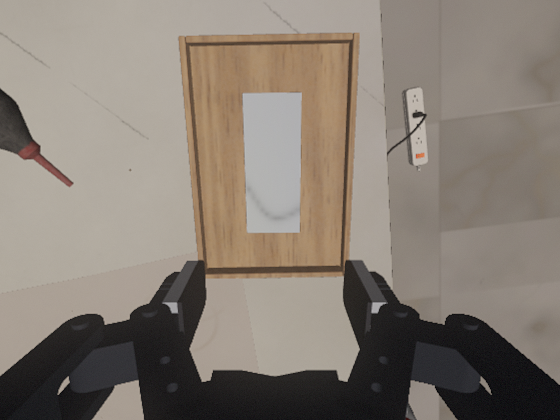

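The slice lies flat in the middle of the tray, at rows 93–234 and columns 243–301, well clear of the walls. The gripper is empty and about 15 cm above it.

```bash
python3 -c "
from plant import ctrl
print(ctrl.sign_off())"
```

```text
the job is handed in; nothing more can be done
None
```

The slice was slid out of the block, gripped by its long edges, and now lies flat near the middle of the tray with the gripper clear. When let go it fell up to about 7 mm, because the fingertips touched the tray floor first. The job is handed in at about 17.5 s; no verdict was returned.

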